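# Load the top-loading CD player and slide its cover shut

### The job

The disc in the top-loading CD player has only been laid on its spindle: press it down near its centre, clear of the spindle itself, until it is fully seated. Then draw the player's flat sliding cover shut over the disc by its finger recess until it snaps fully home, and let go. Work gently, pressing and pulling no harder than it needs, and leave the things lying on and around the player where they are.

Things in the scene. Friction and masses are not known exactly. Their poses are not given: they have to be found in the camera images.
- player: CD player, a silver box 340 mm deep (its x), 430 mm wide (y), 90 mm tall, fixed on the table; place and yaw vary. Origin: centre of its underside; z up, x from its front panel (x = -165 mm, robot side) to its back (+175). Flat top at z = 90 mm: side decks at |y| 72 to 215 mm, a front bar 20 mm deep, a rear deck from x = +35 mm back. Cover and disc well lie between them.
- well (a point): Centre of the floor of the disc well, at player x = -80, y = 0, z = 58 mm; axes as the player's. The well is an open pocket 130 mm long (player x from -145 to -15 mm) and 144 mm wide, 32 mm below the decks. The cover runs over it in the 144 mm wide channel between the side decks, and goes under the rear deck as it opens.
- cover (a joint): How far the cover is open, m: 0 fully home at a hard stop, 0.130 fully open; starts at 0.095 to 0.126. Closing moves it along player -x, towards the front bar. Friction about 1.5 N. A sprung catch resists from 5.5 to 1.5 mm before home: it takes about 14 N to get through and pushes back out a cover left there; from 1.5 mm on it draws the cover to 0 and holds it.
- cover_front (a point): Middle of the cover's front edge, on its upper face; moves with it, at player x = -145 mm + the joint value, z = 86 mm; axes as the player's. The cover is a flat dark steel plate 180 mm long (player x), 142 mm wide, 8 mm thick, its upper face 4 mm below the decks. It has no handle to grasp, only a finger recess just behind this edge.
- cover_pull (a point): Centre of the floor of the cover's finger recess (moves with it), 25 mm behind the cover's front edge, at player z = 81 mm; axes as the player's. The recess is a pocket 40 mm long (player x), 60 mm wide, 5 mm deep, with upright walls all round: its front wall is 20 mm ahead (player -x) of this point. The rear deck's edge, 9 mm higher than this floor, is always 25 mm or more behind it.
- spindle_top (a point): Centre of the top of the spindle that stands up through the disc's hole, at player x = -80, y = 0, z = 74 mm; axes as the player's. A rigid steel stub 14 mm across; it stands 4 mm above the disc when that is not seated, 8 mm when it is. A finger put straight on it cannot move the disc; fingertips beside it or on either side of it can.
- disc_press (a joint): How far the disc is pressed down, m: starts at 0 to 0.0008, fully seated at 0.004 (hard stop). Pressing it takes about 8 N all the way (spring fingers on the spindle grip it); it stays where left and does not tilt.
- disc: The silver disc lying in the well, 120 mm across, 2 mm thick, centred on the spindle. Origin: centre of its underside; upper face at player z = 70 mm minus the value of disc_press. A paper ring on it ends 35 mm from the axis: press it only inside that circle, not farther out.
- cd_case: A clear CD case 142 x 125 x 10 mm lying loose on one of the side decks. Origin: centre of its underside. To be left alone.
- remote: A black remote control 165 x 45 x 18 mm lying loose on the other side deck. Origin: centre of its underside. To be left alone.
- cup: A white coffee cup on its saucer (one piece, 144 mm across, 73 mm tall) on the table left of the player. Origin: centre of its underside. To be left alone.
- camera: A black photo camera, 125 mm wide, 93 mm tall, on the table right of the player. Origin: centre of its underside. To be left alone.

How it is judged:
By the outcome, as a careful person would: the job done as asked, in the order asked, and still so for the second after the job is handed in, with the robot touching nothing.
It also fails if it takes over 48 s, if anything falls off the work surface, if the arm or the gripper's body presses on something with over 40 N, if the wrist force passes 120 N, or if a joint passes its speed limit or range.

### The arm

A 7-joint arm with a two-finger parallel gripper is mounted at the origin on the work surface. World frame = base frame: x ahead of the robot, y to its left, z up, the work surface at z = 0. Lengths are in m, angles in rad, forces in N, time in s.
With the tool pointing down it reaches from about 0.425 to 0.975 m from the base axis. Payload 16.7 kg.
Tool frame: the origin (TCP) lies at the centre of the arm's flange, where the gripper is bolted on; the fingertips stand 173 mm ahead of it and the grasp point (between the pads) lies 155 mm ahead of it (manip.tcp_to_tips is the z of the fingertips in the tool frame, in m); z points along the fingers, y is the direction in which the jaws open and shut (so a half turn about z gives the same grasp; the last joint's range is limited). The gripper opens to 85 mm and grips with 20 to 120 N. Pads are 22 mm wide; open, the fingers measure 114 mm over their backs; the gripper's body (76 mm by 85 mm) begins 54 mm behind the grasp point. The pads swing forward as they close: fully open they stand 13 mm farther back than shut.
Start: joints at [-1.48, 0.426, 0.074, 1.606, -0.034, 1.111, -0.067], TCP at [0.16, 0.656, 0.405] pointing down, gripper open.
Joint ranges: [-2.85, 2.85], [-0.5, 2.14], [-1.23, 1.37], [0.21, 2.46], [-1.02, 4.16], [0.16, 2.05], [-2.73, 2.73]. Speed limits (rad/s): [1.89, 1.89, 2.39, 2.39, 3.01, 3.01, 3.01].

### API

Orientations are given as a rotation vector (axis times angle).
In Python, from workcell import manip gives the robot as it stands.
- The arm moves only by the tool move_arm, never from a script. Its arguments are lists of equal length, an entry for each row: "travel": the shift along the tool's x, y, z in cm, a list of three; "rot": the turn, a rotation vector about the tool's x, y, z in rad, a list of three; "jaw": the opening, from -1 (shut) to 1 (fully open). A call has exactly 5 rows; each row is the pose to reach, as a shift and turn from the pose commanded when the call began, along the tool's axes at that moment; what a row does not reach only later rows make up. A row lasts 1/8 s, in which the tool goes at most 62.5 mm and 10.7 degrees, less where a joint would pass 70% of its speed; a pose out of reach is approached as far as the arm can. A call with a gripper value outside its range is refused whole. The fingers move at their own pace and stop on an object; "grip_force" is the grip in N (left out, the last holds). Time passes only in rows, so rows that repeat a pose let the fingers close, or fill a call up. It gives the time, the measured TCP pose, the force and the opening at its end, in the units of the state.
- manip.read_state(): the state, without advancing time (a new reading comes with each control period).
- manip.camera(name): name is "side" or "top" or "wrist"; returns a dict with "frame" (400x640x3 uint8, red, green, blue), "z_map" (400x640 float32, m along the optical axis (not along the pixel's ray), 0 where there is no reading), "camera_matrix" (3x3 intrinsics, pixels), "D" ([k1, k2, p1, p2, k3] as OpenCV has them; the pictures are not rectified), "rvec" (rotation vector, rad) and "tvec" (3), from world to camera coordinates, as OpenCV has them; the wrist camera has in their place "T_tool_cam" (4x4, takes a point from camera to tool coordinates, whose origin is the TCP and whose axes are the flange's). Camera axes: x right, y down, z forward; pixel columns grow to the right and rows downward; lengths in m; the calibration is good to about 2 mm. A picture is of the moment at which its call begins: read the wrist's pose just before it.
- manip.finish_job(): hands the job in, once; it reports no verdict.
The state is a dict: "t": time; "joint_pos": joint angles; "qvel": joint speeds; "tau": joint torques, N m; "tool_pos": TCP position; "orientation": TCP orientation; "contact_force": force on the tool from outside, world axes, zero at the start; "wrist_torque": the same for the moment, N m; "finger_gap": finger opening in m.
Only numpy, scipy, OpenCV 4.12 (cv2) and the standard library are available. Lean on these libraries where they do the work, as an engineer would, in place of code of your own. Each camera call takes 0.05 s, during which the arm holds its last target.

## Working session

There is one attempt and no reset: what is moved stays moved. The work goes in short steps, Python scripts to look and compute and a tool call to move; the robot and the scene stay as the last step left them, time stands still between calls to the robot, and variables do not carry over. Pictures are saved under pics/ and viewed, and the job is handed in when it is done.

Besides the shell and the picture viewer there is one more tool, called after "Emit:" as name(argument=value, ...) on one line, values as JSON. move_arm: Moves the arm, as the interface text tells. Its arguments: {"type":"object","properties":{"travel":{"type":"array","items":{"type":"array","items":{"type":"number"}}},"rot":{"type":"array","items":{"type":"array","items":{"type":"number"}}},"jaw":{"type":"array","items":{"type":"number"}},"grip_force":{"type":"number"}},"required":["travel","rot","jaw"]}

```bash
mkdir -p pics; ls; cat > h.py <<'E'
import numpy as np, cv2
from workcell import manip
def save(n,f): cv2.imwrite(f'pics/{n}.png',cv2.cvtColor(f,cv2.COLOR_RGB2BGR))
def Tcam(c,st=None):
    if 'T_tool_cam' in c:
        T=np.eye(4);T[:3,:3]=cv2.Rodrigues(np.array(st['orientation'],float))[0];T[:3,3]=st['tool_pos']
        return T@np.array(c['T_tool_cam'])
    R=cv2.Rodrigues(np.array(c['rvec'],float))[0];t=np.array(c['tvec'],float).reshape(3)
    T=np.eye(4);T[:3,:3]=R.T;T[:3,3]=-R.T@t;return T
def rays(c,uv):
    p=cv2.undistortPoints(np.array(uv,np.float64).reshape(-1,1,2),np.array(c['camera_matrix'],float),np.array(c['D'],float)).reshape(-1,2)
    return np.c_[p,np.ones(len(p))]
def onplane(c,T,uv,z):
    d=rays(c,uv)@T[:3,:3].T;o=T[:3,3]
    return o+d*((z-o[2])/d[:,2])[:,None]
def bydepth(c,T,uv):
    r=rays(c,uv);z=np.array([c['z_map'][int(round(v)),int(round(u))] for u,v in uv])
    return (r*z[:,None])@T[:3,:3].T+T[:3,3]
E
python3 - <<'E'
from h import *
import pickle
s=manip.read_state();print(s, manip.tcp_to_tips)
D={}
for n in('top','side','wrist'):
    st=manip.read_state();c=manip.camera(n);save(n+'0',c['frame']);D[n]=(c,st);print(n,Tcam(c,st).round(3),c['camera_matrix'],c['D'])
pickle.dump(D,open('d0.pkl','wb'))
E
```

```text
pics
{'t': 0.0, 'joint_pos': array([-1.48048223,  0.42673804,  0.07385432,  1.60659055, -0.03413748,
        1.1108071 , -0.06706722]), 'qvel': array([-0.00018283,  0.00167103, -0.00166318, -0.00148938,  0.00101454,
       -0.00065272,  0.00034123]), 'tau': array([ 1.06204552e-03, -9.49816990e+01,  3.76165733e+00, -4.63545978e+01,
        1.93491555e-02,  9.59295896e-03, -4.46052155e-06]), 'tool_pos': array([0.16029261, 0.65550633, 0.40401378]), 'orientation': array([-3.75814469e-01, -3.11894114e+00,  2.01129153e-03]), 'contact_force': array([0.1893007 , 0.30182515, 0.51708159]), 'wrist_torque': array([0.01225026, 0.02613772, 0.04084349]), 'finger_gap': 0.08531481754572699} 0.1734
top [[ 0.023 -0.993  0.12   0.385]
 [-1.    -0.024 -0.011  0.013]
 [ 0.014 -0.119 -0.993  1.493]
 [ 0.     0.     0.     1.   ]] [[412.86666956   0.         317.7321581 ]
 [  0.         412.86666956 196.17551714]
 [  0.           0.           1.        ]] [0.00543488 0.         0.         0.         0.        ]
side [[ 0.999 -0.026  0.025  0.522]
 [-0.035 -0.541  0.841 -1.533]
 [-0.008 -0.841 -0.541  1.065]
 [ 0.     0.     0.     1.   ]] [[513.73013379   0.         322.03240676]
 [  0.         513.73013379 201.71780939]
 [  0.           0.           1.        ]] [-0.02031499  0.          0.          0.          0.        ]
wrist [[ 0.238  0.934  0.268  0.092]
 [ 0.971 -0.228 -0.068  0.671]
 [-0.002  0.276 -0.961  0.372]
 [ 0.     0.     0.     1.   ]] [[288.88114322   0.         317.65693155]
 [  0.         288.88114322 200.70942509]
 [  0.           0.           1.        ]] [0.00880149 0.         0.         0.         0.        ]
```

View pics/top0.png

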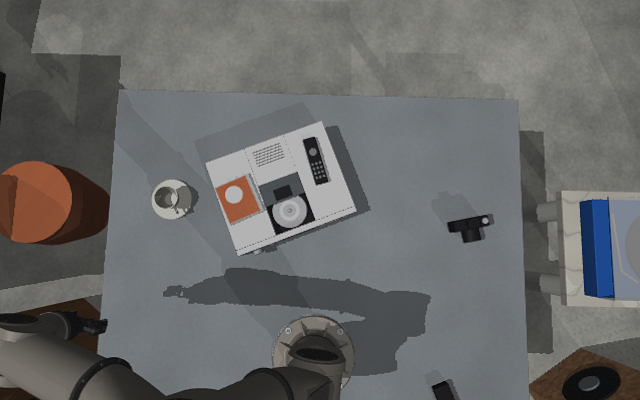

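View pics/side0.png

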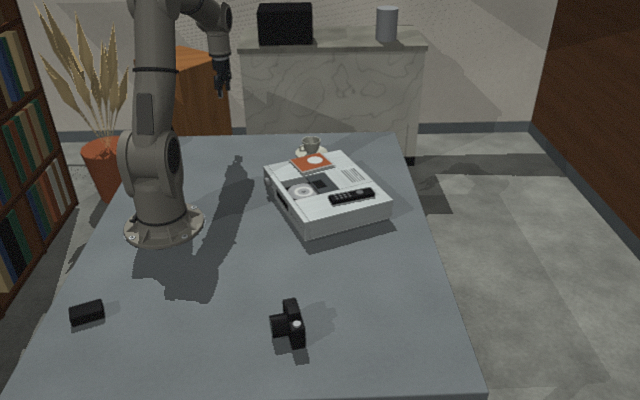

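View pics/wrist0.png

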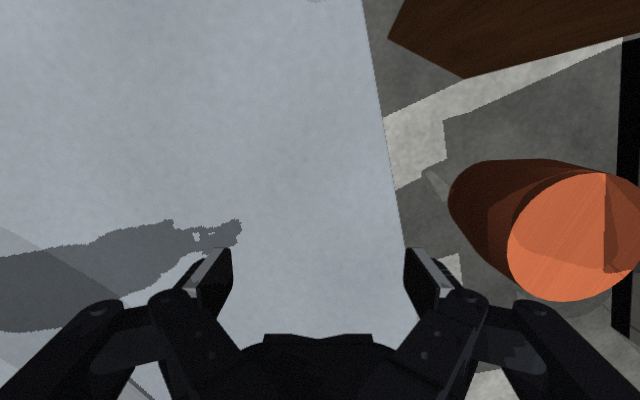

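```bash
python3 - <<'E'
from h import *
import pickle
D=pickle.load(open('d0.pkl','rb'));c,st=D['top'];T=Tcam(c)
f=c['frame'];save('topz',cv2.resize(f[110:270,190:370],None,fx=4,fy=3.7,interpolation=cv2.INTER_CUBIC))
z=c['z_map'];vv,uu=np.mgrid[0:400,0:640];uv=np.c_[uu.ravel(),vv.ravel()].astype(float)
P=(rays(c,uv)*z.ravel()[:,None])@T[:3,:3].T+T[:3,3];H=P[:,2].reshape(400,640)
print('table z',np.median(H[300:330,440:500]))
m=((H>0.045)&(H<0.125)&(z>0)).astype(np.uint8);m[:, :195]=0;m[:,375:]=0;m[:100]=0;m[275:]=0
cs,_=cv2.findContours(m,cv2.RETR_EXTERNAL,cv2.CHAIN_APPROX_NONE);k=max(cs,key=cv2.contourArea).reshape(-1,2).astype(float)
Q=onplane(c,T,k,0.09)
r=cv2.minAreaRect((Q[:,:2]*1000).astype(np.float32));print(r,cv2.boxPoints(r))
inside=m.ravel()>0;print('top z',np.percentile(P[inside,2],[5,25,50,75,95]))
E
```

```text
table z -0.0003524169320868742
((576.1039428710938, 125.2115478515625), (358.08758544921875, 429.89398193359375), 22.26084327697754) [[ 328.97748    256.31223  ]
 [ 491.83148   -141.54123  ]
 [ 823.2304      -5.8891296]
 [ 660.3764     391.96432  ]]
top z [0.065947   0.08619717 0.08950599 0.09294392 0.10431036]
```

View pics/topz.png

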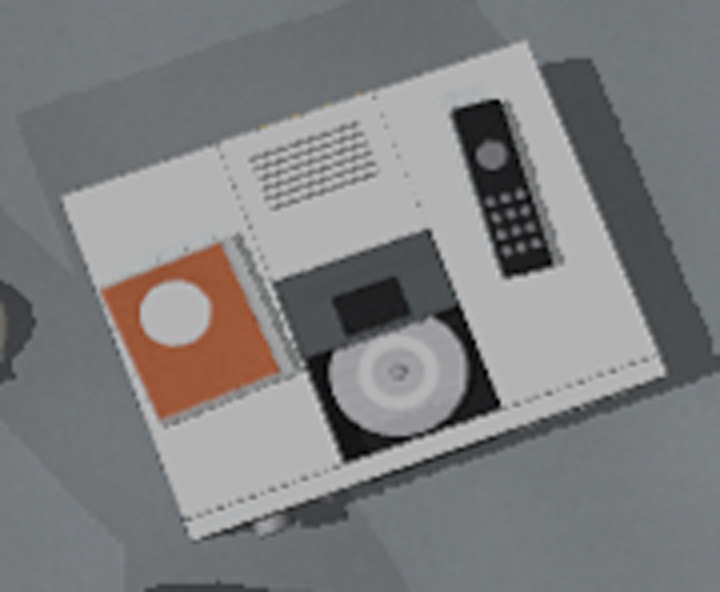

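The top view shows the player yawed about 22°. The disc centre is near px (290, 210), and the open cover with its black recess is behind the disc. The CD case is on the left deck and the remote is on the right deck. I'm moving above the well for a closer look.

Emit:
move_arm(travel=[[-4,-4,0],[-8.3,-8.2,0],[-12.6,-12.4,0],[-16.9,-16.6,0],[-21,-20.7,0]], rot=[[0,0,0],[0,0,0],[0,0,0],[0,0,0],[0,0,0]], jaw=[1,1,1,1,1])

```text
t: 0.78
tool_pos: [0.316, 0.4027, 0.4047]
orientation: [0.376, 3.119, 0.0]
contact_force: [0.1, 0.7, 0.3]
finger_gap: 0.0852
```

Emit:
move_arm(travel=[[-4.2,-4.1,0],[-8.4,-8.2,0],[-12.6,-12.4,0],[-16.9,-16.6,0],[-21,-20.7,0]], rot=[[0,0,-0.1],[0,0,-0.2],[0,0,-0.3],[0,0,-0.4],[0,0,-0.5]], jaw=[1,1,1,1,1])

```text
t: 1.4
tool_pos: [0.4706, 0.1518, 0.4049]
orientation: [-0.413, 3.114, 0.0]
contact_force: [1.4, 0.3, -0.7]
finger_gap: 0.0853
```

Emit:
move_arm(travel=[[-1,-3.1,0],[-1.9,-6.2,0],[-1.9,-6.2,0],[-1.9,-6.2,0],[-1.9,-6.2,0]], rot=[[0,0,-0.13],[0,0,-0.13],[0,0,-0.13],[0,0,-0.13],[0,0,-0.13]], jaw=[-0.4,-0.4,-0.4,-0.4,-0.4])

```text
t: 2.02
tool_pos: [0.5039, 0.0996, 0.4047]
orientation: [0.611, -3.081, -0.0]
contact_force: [0.5, 0.6, 0.3]
finger_gap: 0.0258
```

```bash
python3 - <<'E'
from h import *
import pickle
st=manip.read_state();c=manip.camera('wrist');save('w1',c['frame']);pickle.dump((c,st),open('d1.pkl','wb'));print(st['tool_pos'],st['orientation'],st['finger_gap'],st['contact_force'],st['joint_pos'].round(2))
print(c['T_tool_cam'])
E
```

```text
[0.50392942 0.09955457 0.40466695] [ 6.10939302e-01 -3.08145558e+00 -2.97579236e-04] 0.02584049439669935 [0.48316862 0.56464668 0.25676354] [-0.68  0.16  0.41  1.98 -0.08  1.01  1.72]
[[-9.46165383e-05 -9.61342840e-01 -2.75354200e-01  7.05895518e-02]
 [ 9.99999383e-01  2.13811637e-04 -1.09009692e-03 -5.01865266e-04]
 [ 1.10683080e-03 -2.75354133e-01  9.61342226e-01  3.24044812e-02]
 [ 0.00000000e+00  0.00000000e+00  0.00000000e+00  1.00000000e+00]]
```

View pics/w1.png

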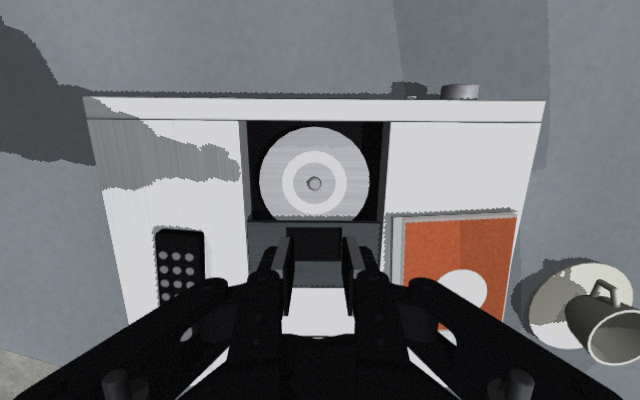

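```bash
python3 - <<'E'
from h import *
import pickle
c,st=pickle.load(open('d1.pkl','rb'));T=Tcam(c,st);f=c['frame'];g=cv2.cvtColor(f,cv2.COLOR_RGB2GRAY)
# disc blob
m=(g>110).astype(np.uint8);m[:122]=0;m[217:]=0;m[:,:248]=0;m[:,386:]=0
cs,_=cv2.findContours(m,cv2.RETR_EXTERNAL,cv2.CHAIN_APPROX_NONE)
k=max(cs,key=cv2.contourArea).reshape(-1,2).astype(float);k=k[(k[:,1]<205)]
Q=onplane(c,T,k,0.07)[:,:2]
A=np.c_[2*Q,np.ones(len(Q))];x=np.linalg.lstsq(A,(Q**2).sum(1),rcond=None)[0];r=np.sqrt(x[2]+x[0]**2+x[1]**2);print('disc',x[:2],r)
save('w1z',cv2.resize(f[90:270,230:400],None,fx=4.4,fy=3.3,interpolation=cv2.INTER_CUBIC))
print('spindle',onplane(c,T,[[314,183.5]],.074))
# front bar's front edge : transition dark->white in columns
pts=[]
for u in range(100,380,4):
    col=g[85:112,u].astype(float); v=np.argmax(np.diff(col));pts.append((u,85+v+.5))
E=onplane(c,T,pts,.09)[:,:2];
l=cv2.fitLine(E.astype(np.float32),cv2.DIST_HUBER,0,.001,.001).ravel();print('front line',l,np.degrees(np.arctan2(-l[0],l[1])) if l[1]>0 else np.degrees(np.arctan2(l[0],-l[1])))
yaw=np.arctan2(-l[0],l[1]) if l[1]>0 else np.arctan2(l[0],-l[1])
ex=np.array([np.cos(yaw),np.sin(yaw)]);ey=np.array([-ex[1],ex[0]]);print('spindle x from front',(x[:2]-l[2:])@ex, 'expect .085')
# well side edges
for rng in((240,258),(375,392)):
    pts=[]
    for v in range(126,210,4):
        d=np.abs(np.diff(g[v,rng[0]:rng[1]].astype(float)));pts.append((rng[0]+np.argmax(d)+.5,v))
    W=onplane(c,T,pts,.09)[:,:2];ll=cv2.fitLine(W.astype(np.float32),cv2.DIST_HUBER,0,.001,.001).ravel();print('side',np.degrees(np.arctan(ll[1]/ll[0])),np.median((W-x[:2])@ey))
for u in(255,270,300,320,340,360,375):print(u,g[208:268,u].tolist()[::1])
d=bydepth(c,T,[(300,150),(200,140),(262,240),(315,245),(450,160),(470,240),(180,270)]);print(d.round(4))
E
```

```text
disc [0.50229594 0.09364127] 0.05815342543927999
spindle [[0.50190496 0.09371196 0.074     ]]
front line [ 0.37558228 -0.92678905  0.47201347 -0.05518891] 22.060305
spindle x from front 0.0839634353195418 expect .085
side 14.037061 -0.07117872468431027
side 22.024807 0.07186856803853435
255 [16, 13, 11, 8, 6, 12, 3, 12, 3, 5, 9, 13, 19, 24, 48, 67, 69, 66, 66, 73, 75, 73, 73, 71, 71, 69, 74, 70, 74, 69, 73, 75, 75, 72, 76, 74, 75, 75, 72, 71, 73, 73, 73, 74, 77, 74, 71, 75, 75, 73, 73, 79, 76, 72, 70, 75, 69, 70, 72, 69]
270 [175, 177, 174, 162, 160, 100, 31, 9, 11, 7, 1, 11, 24, 24, 42, 66, 67, 68, 67, 69, 75, 73, 74, 70, 72, 76, 73, 71, 71, 69, 80, 72, 73, 70, 74, 77, 71, 73, 36, 10, 6, 15, 10, 14, 9, 11, 17, 22, 14, 10, 15, 15, 15, 17, 12, 9, 5, 11, 15, 15]
300 [211, 212, 206, 180, 174, 177, 175, 172, 121, 104, 99, 98, 47, 24, 34, 64, 73, 70, 71, 35, 20, 14, 17, 18, 19, 16, 14, 15, 20, 12, 21, 17, 16, 20, 16, 20, 19, 19, 18, 20, 18, 19, 20, 21, 19, 15, 16, 20, 17, 20, 17, 21, 26, 62, 71, 72, 73, 71, 72, 70]
320 [211, 212, 212, 212, 210, 199, 181, 136, 105, 101, 101, 102, 58, 30, 3
[... 394 characters left out ...]
2, 47, 69, 70, 72, 75, 69, 69]
360 [178, 146, 96, 45, 16, 4, 4, 6, 4, 1, 2, 11, 15, 26, 26, 65, 75, 71, 72, 72, 76, 76, 72, 70, 73, 72, 74, 77, 71, 71, 73, 76, 72, 72, 75, 75, 76, 74, 31, 10, 15, 14, 29, 32, 40, 49, 62, 63, 62, 64, 61, 65, 65, 63, 59, 61, 62, 60, 64, 62]
375 [12, 13, 9, 12, 13, 7, 11, 8, 12, 12, 15, 8, 15, 24, 22, 55, 72, 72, 73, 72, 73, 73, 72, 71, 72, 72, 73, 74, 72, 71, 75, 79, 78, 75, 74, 73, 73, 75, 75, 75, 76, 77, 76, 76, 77, 74, 71, 77, 74, 76, 72, 71, 46, 36, 21, 7, 10, 9, 12, 14]
[[ 0.4757  0.0671  0.0679]
 [ 0.501  -0.0247  0.0891]
 [ 0.5785  0.0647  0.085 ]
 [ 0.5646  0.1206  0.0793]
 [ 0.4262  0.207   0.0884]
 [ 0.4908  0.2624  0.0976]
 [ 0.4389  0.0722  0.3723]]
```

View pics/w1z.png

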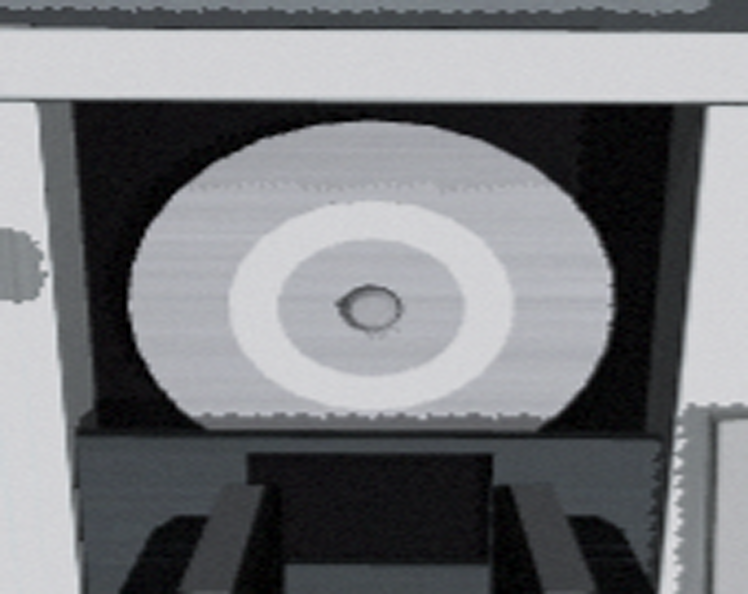

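The wrist view shows the spindle at px (314, 183), the cover's front edge at about row 222, and the recess at x 287–343, y 227–261. Disc radius, channel width, spacing to the front panel and heights all agree with the given sizes. Next I'll centre over the spindle and go down straddling it.

Emit:
move_arm(travel=[[0.38,-0.48,3],[0.38,-0.48,7],[0.38,-0.48,11],[0.38,-0.48,13.5],[0.38,-0.48,14]], rot=[[0,0,0.005],[0,0,0.005],[0,0,0.005],[0,0,0.005],[0,0,0.005]], jaw=[-0.45,-0.45,-0.45,-0.45,-0.45])

```text
t: 2.7
tool_pos: [0.502, 0.0932, 0.2635]
orientation: [0.602, -3.081, 0.001]
contact_force: [0.3, 0.4, 0.6]
finger_gap: 0.023
```

```bash
python3 - <<'E'
from h import *
import pickle
c,st=pickle.load(open('d1.pkl','rb'));T=Tcam(c,st)
yaw=np.radians(22.05);ex=np.array([np.cos(yaw),np.sin(yaw)]);ey=np.array([-ex[1],ex[0]]);S=np.array([.5022,.0937])
for n,p in (('front',(300,222.3)),('front',(340,222.4)),('fwall',(300,227)),('fwall',(340,227)),('rwall',(300,260.8)),('L',(287,235)),('R',(343,235))):
    P=onplane(c,T,[p],.086)[0,:2]-S;print(n,'player x',-.08+P@ex,'y',P@ey)
st=manip.read_state();c=manip.camera('wrist');save('w2',c['frame']);print(st['tool_pos'],st['finger_gap'],st['contact_force'],st['tool_pos'][2]-.1734, (st['tool_pos'][:2]-S)@ex,(st['tool_pos'][:2]-S)@ey)
E
```

```text
front player x -0.0410485398283585 y -0.014348731315697518
front player x -0.041225205019859976 y 0.02778138280353088
fwall player x -0.03576165411834824 y -0.014402801522934211
fwall player x -0.0360524160856334 y 0.027924630685926825
rwall player x 0.0037832976704683247 y -0.014804586811866988
L player x -0.02655361644424649 y -0.028364766859206983
R player x -0.026963627883769346 y 0.031376224067163436
[0.50200177 0.0931951  0.26350973] 0.022972795162332978 [0.30221837 0.35273503 0.61397309] 0.09010972505249265 -0.0003732794256373493 -0.00039354736048635865
```

View pics/w2.png

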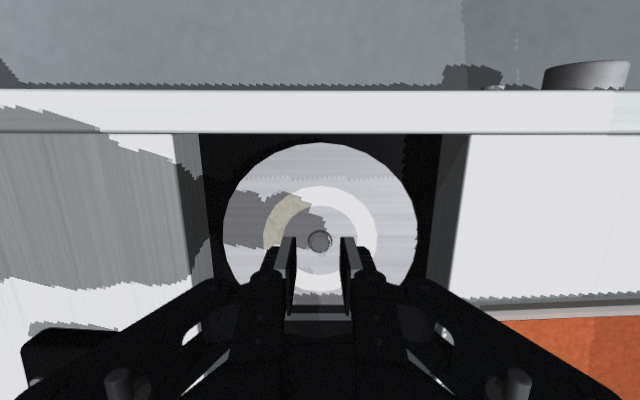

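The fingers straddle the spindle, which is at px (319, 241), and both are clear of the cover. I'll close in slowly and watch the force.

Emit:
move_arm(travel=[[0,0,0.5],[0,0,1.0],[0,0,1.4],[0,0,1.7],[0,0,1.8]], rot=[[0,0,0],[0,0,0],[0,0,0],[0,0,0],[0,0,0]], jaw=[-0.45,-0.45,-0.45,-0.45,-0.45])

```text
t: 3.38
tool_pos: [0.5026, 0.0928, 0.2466]
orientation: [0.601, -3.083, 0.0]
contact_force: [0.3, -0.4, 0.2]
finger_gap: 0.0235
```

Emit:
move_arm(travel=[[0,0,0.06],[0,0,0.12],[0,0,0.18],[0,0,0.24],[0,0,0.3]], rot=[[0,0,0],[0,0,0],[0,0,0],[0,0,0],[0,0,0]], jaw=[-0.45,-0.45,-0.45,-0.45,-0.45])

```text
t: 4.0
tool_pos: [0.5026, 0.0928, 0.2437]
orientation: [0.601, -3.083, 0.0]
contact_force: [-0.1, -0.3, 0.6]
finger_gap: 0.0233
```

Emit:
move_arm(travel=[[0,0,0.06],[0,0,0.12],[0,0,0.18],[0,0,0.24],[0,0,0.3]], rot=[[0,0,0],[0,0,0],[0,0,0],[0,0,0],[0,0,0]], jaw=[-0.45,-0.45,-0.45,-0.45,-0.45])

```text
t: 4.62
tool_pos: [0.5026, 0.0928, 0.241]
orientation: [-0.601, 3.083, 0.0]
contact_force: [-2.0, -0.1, 8.1]
finger_gap: 0.0234
```

Emit:
move_arm(travel=[[0,0,0.05],[0,0,0.1],[0,0,0.15],[0,0,0.2],[0,0,0.2]], rot=[[0,0,0],[0,0,0],[0,0,0],[0,0,0],[0,0,0]], jaw=[-0.45,-0.45,-0.45,-0.45,-0.45])

```text
t: 5.25
tool_pos: [0.5026, 0.0928, 0.2393]
orientation: [-0.601, 3.083, 0.001]
contact_force: [-5.7, -0.5, 16.5]
finger_gap: 0.0236
```

```bash
python3 - <<'E'
from h import *
st=manip.read_state();c=manip.camera('wrist');save('w3',c['frame']);print(st['tool_pos'],st['finger_gap'],st['contact_force'],st['wrist_torque'],st['qvel'].round(3))
save('w3z',cv2.resize(c['frame'][150:330,220:420],None,fx=4,fy=3.3,interpolation=cv2.INTER_CUBIC))
st=manip.read_state();print(st['tool_pos'],st['contact_force'],st['wrist_torque'])
E
```

```text
[0.50261866 0.09275597 0.23932391] 0.023566808481621765 [-5.67893164 -0.48001193 16.50151243] [-0.20395711  1.20008122 -0.01955772] [ 0.001 -0.001  0.001  0.001  0.    -0.001 -0.002]
[0.50261265 0.09277421 0.23931003] [-5.24881055 -0.91839018 16.82342878] [-0.25457552  1.19063582  0.04227513]
```

View pics/w3.png

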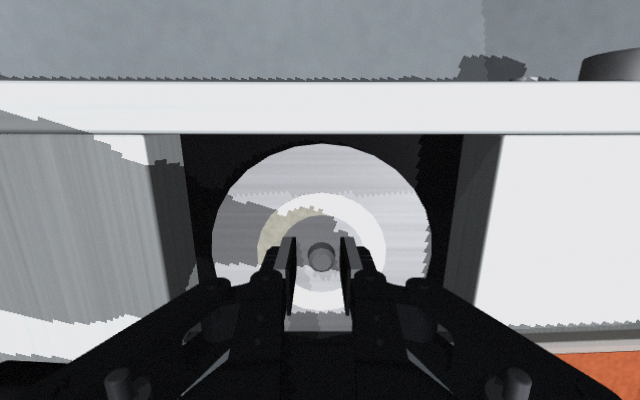

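View pics/w3z.png

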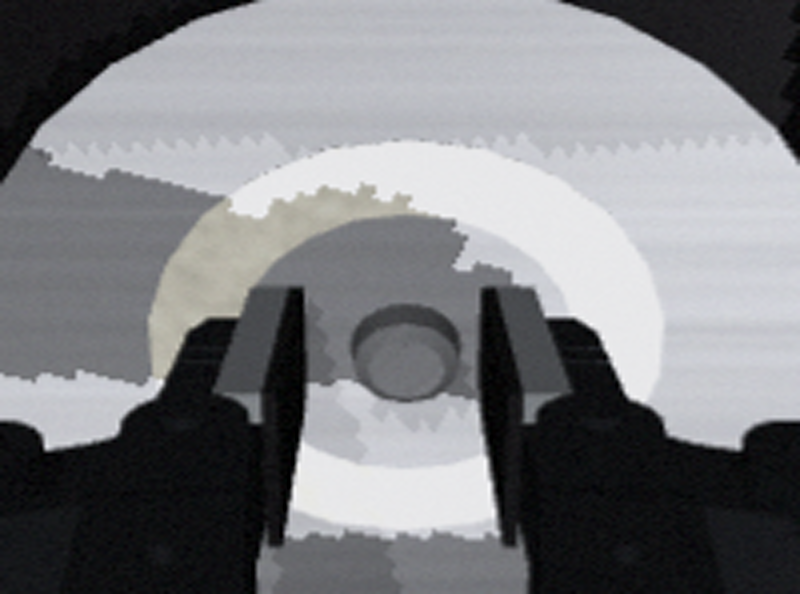

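```bash
cat > disc.py <<'E'
from h import *
def meas(c,st):
    T=Tcam(c,st);z=c['z_map'];vv,uu=np.mgrid[0:400,0:640];uv=np.c_[uu.ravel(),vv.ravel()].astype(float)
    P=(rays(c,uv)*z.ravel()[:,None])@T[:3,:3].T+T[:3,3]
    yaw=np.radians(22.05);ex=np.array([np.cos(yaw),np.sin(yaw)]);ey=np.array([-ex[1],ex[0]]);S=np.array([.5022,.0937])
    q=P[:,:2]-S;a=q@ex;b=q@ey;r=np.hypot(a,b);h=P[:,2]
    d=(r<.055)&(r>.03)&(a<-.02)&(h<.08)&(h>.05);bar=(a<-.07)&(a>-.083)&(abs(b)<.07)&(h>.08);s=(r<.004)&(h<.09)
    return dict(disc=np.median(h[d]),nd=d.sum(),bar=np.median(h[bar]),nb=bar.sum(),sp=np.median(h[s]),ns=s.sum())
E
python3 - <<'E'
from disc import *
import pickle
c,st=pickle.load(open('d1.pkl','rb'));print(meas(c,st))
st=manip.read_state();c=manip.camera('wrist');print(meas(c,st))
E
```

```text
{'disc': np.float64(0.06814056077425618), 'nd': np.int64(2133), 'bar': np.float64(0.08837014345085431), 'nb': np.int64(2183), 'sp': np.float64(0.07250397661239094), 'ns': np.int64(43)}
{'disc': np.float64(0.06427599163956325), 'nd': np.int64(8636), 'bar': np.float64(0.08845721604115334), 'nb': np.int64(13998), 'sp': np.float64(0.07226942252995225), 'ns': np.int64(166)}
```

The disc now reads 24.2 mm below the bar (24 expected when seated) and the spindle stands 8.0 mm proud of it, so it's seated. I'll lift off, shut the fingers and move over the recess.

Emit:
move_arm(travel=[[0,0,-0.5],[0,0,-2],[0,0,-4],[0,0,-6],[0,0,-6]], rot=[[0,0,0],[0,0,0],[0,0,0],[0,0,0],[0,0,0]], jaw=[-0.45,-0.45,-0.45,-0.45,-1])

```text
t: 5.98
tool_pos: [0.503, 0.0929, 0.3006]
orientation: [-0.601, 3.081, 0.001]
contact_force: [-0.5, -0.9, -1.2]
finger_gap: 0.0066
```

Emit:
move_arm(travel=[[-2,0.05,0],[-4,0.1,0],[-6.2,0.15,0],[-6.2,0.15,0],[-6.2,0.15,0]], rot=[[0,0,0],[0,0,0],[0,0,0],[0,0,0],[0,0,0]], jaw=[-1,-1,-1,-1,-1], grip_force=30)

```text
t: 6.6
tool_pos: [0.5589, 0.1171, 0.2983]
orientation: [0.601, -3.082, 0.0]
contact_force: [0.1, -0.1, 0.5]
finger_gap: -0.0001
```

```bash
python3 - <<'E'
from disc import *
st=manip.read_state();c=manip.camera('wrist');save('w4',c['frame']);
S=np.array([.5022,.0937]);yaw=np.radians(22.05);ex=np.array([np.cos(yaw),np.sin(yaw)]);ey=np.array([-ex[1],ex[0]])
q=st['tool_pos'][:2]-S;print(st['t'],st['tool_pos'],'player x',-.08+q@ex,q@ey,st['finger_gap'],st['contact_force']);print(meas(c,st))
T=Tcam(c,st);print(T)
E
```

```text
6.6 [0.55889332 0.11713736 0.29830076] player x -0.018654678043714117 0.0004395145776795969 -6.174695895110236e-05 [ 0.07466826 -0.10204741  0.48345517]
{'disc': np.float64(0.06441866709305136), 'nd': np.int64(5979), 'bar': np.float64(0.08700304405950306), 'nb': np.int64(10), 'sp': np.float64(0.07228386629086808), 'ns': np.int64(121)}
[[-0.37537073  0.89122153  0.2545997   0.4936276 ]
 [ 0.926874    0.36128248  0.10188012  0.09015131]
 [-0.00118466  0.27422466 -0.96166493  0.26597918]
 [ 0.          0.          0.          1.        ]]
```

View pics/w4.png

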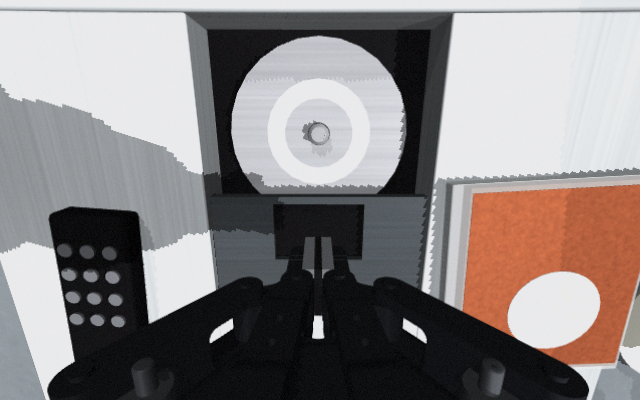

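Emit:
move_arm(travel=[[0,0,1],[0,0,2],[0,0,3],[0,0,3.6],[0,0,3.7]], rot=[[0,0,0],[0,0,0],[0,0,0],[0,0,0],[0,0,0]], jaw=[-1,-1,-1,-1,-1])

```text
t: 7.28
tool_pos: [0.5594, 0.1174, 0.2612]
orientation: [0.601, -3.083, 0.0]
contact_force: [0.4, 0.1, -0.1]
finger_gap: -0.0001
```

Emit:
move_arm(travel=[[0,0,0.05],[0,0,0.1],[0,0,0.15],[0,0,0.2],[0,0,0.2]], rot=[[0,0,0],[0,0,0],[0,0,0],[0,0,0],[0,0,0]], jaw=[-1,-1,-1,-1,-1])

```text
t: 7.9
tool_pos: [0.5595, 0.1175, 0.2597]
orientation: [0.601, -3.083, 0.0]
contact_force: [-0.1, 0.7, -0.0]
finger_gap: 0.0
```

Emit:
move_arm(travel=[[0,0,0.05],[0,0,0.1],[0,0,0.15],[0,0,0.2],[0,0,0.2]], rot=[[0,0,0],[0,0,0],[0,0,0],[0,0,0],[0,0,0]], jaw=[-1,-1,-1,-1,-1])

```text
t: 8.52
tool_pos: [0.5594, 0.1175, 0.2576]
orientation: [0.601, -3.083, 0.0]
contact_force: [0.3, -0.0, -0.3]
finger_gap: -0.0002
```

Emit:
move_arm(travel=[[0,0,0.03],[0,0,0.06],[0,0,0.1],[0,0,0.1],[0,0,0.1]], rot=[[0,0,0],[0,0,0],[0,0,0],[0,0,0],[0,0,0]], jaw=[-1,-1,-1,-1,-1])

```text
t: 9.15
tool_pos: [0.5594, 0.1175, 0.2567]
orientation: [0.601, -3.083, 0.0]
contact_force: [0.1, -0.1, 0.0]
finger_gap: 0.0002
```

Emit:
move_arm(travel=[[0,0,0.08],[0.4,0,0.08],[0.8,0,0.08],[1.2,0,0.08],[1.6,0,0.08]], rot=[[0,0,0],[0,0,0],[0,0,0],[0,0,0],[0,0,0]], jaw=[-1,-1,-1,-1,-1])

```text
t: 9.78
tool_pos: [0.5444, 0.1114, 0.256]
orientation: [-0.601, 3.083, 0.0]
contact_force: [1.5, 0.7, -1.2]
finger_gap: 0.0
```

```bash
python3 - <<'E'
from disc import *
st=manip.read_state();c=manip.camera('wrist');save('w5',c['frame']);
S=np.array([.5022,.0937]);yaw=np.radians(22.05);ex=np.array([np.cos(yaw),np.sin(yaw)]);ey=np.array([-ex[1],ex[0]])
q=st['tool_pos'][:2]-S;print(st['t'],st['tool_pos'],'player x',-.08+q@ex,q@ey,st['contact_force'],'Fx player',st['contact_force'][:2]@ex)
E
```

```text
9.775 [0.5444204  0.11140648 0.25598051] player x -0.03422045699692332 0.0005611727618938607 [ 1.53032546  0.72684323 -1.24625802] Fx player 1.691260515435414
```

View pics/w5.png

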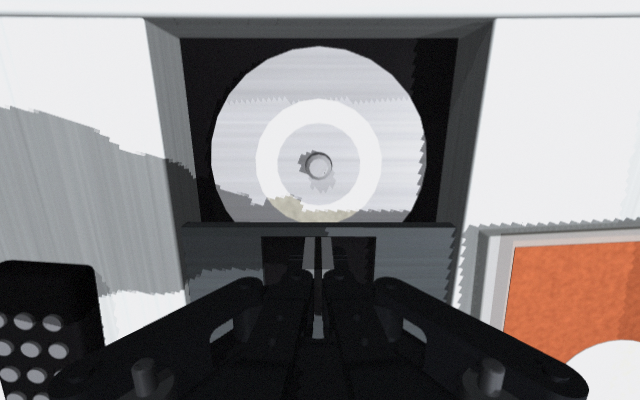

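The fingertips are against the recess's front wall, at about px (318, 240). The cover is moving with about 1.7 N of drag, which matches the expected friction, so I'll keep drawing it.

Emit:
move_arm(travel=[[0.7,0,0],[1.5,0,0],[2.3,0,0],[3.1,0,0],[3.9,0,0]], rot=[[0,0,0],[0,0,0],[0,0,0],[0,0,0],[0,0,0]], jaw=[-1,-1,-1,-1,-1])

```text
t: 10.45
tool_pos: [0.508, 0.0966, 0.2559]
orientation: [0.601, -3.084, 0.0]
contact_force: [0.6, 0.9, -0.3]
finger_gap: 0.0
```

Emit:
move_arm(travel=[[0.8,0,0],[1.6,0,0],[2.4,0,0],[3.2,0,0],[3.8,0,0]], rot=[[0,0,0],[0,0,0],[0,0,0],[0,0,0],[0,0,0]], jaw=[-1,-1,-1,-1,-1])

```text
t: 11.08
tool_pos: [0.4728, 0.0824, 0.2559]
orientation: [0.601, -3.083, -0.0]
contact_force: [1.7, 1.4, -0.2]
finger_gap: -0.0001
```

```bash
cat > w.py <<'E'
import sys
from disc import *
st=manip.read_state();c=manip.camera('wrist');save(sys.argv[1],c['frame'])
S=np.array([.5022,.0937]);yaw=np.radians(22.05);ex=np.array([np.cos(yaw),np.sin(yaw)]);ey=np.array([-ex[1],ex[0]])
q=st['tool_pos'][:2]-S;print(st['t'],st['tool_pos'],'player x',-.08+q@ex,q@ey,st['contact_force'],'Fx player',st['contact_force'][:2]@ex)
E
python3 w.py w6
```

```text
11.075 [0.47277986 0.08239236 0.25593044] player x -0.11151331335476594 0.0005642129000484029 [ 1.65286553  1.36119072 -0.20074071] Fx player 2.042981504681784
```

View pics/w6.png

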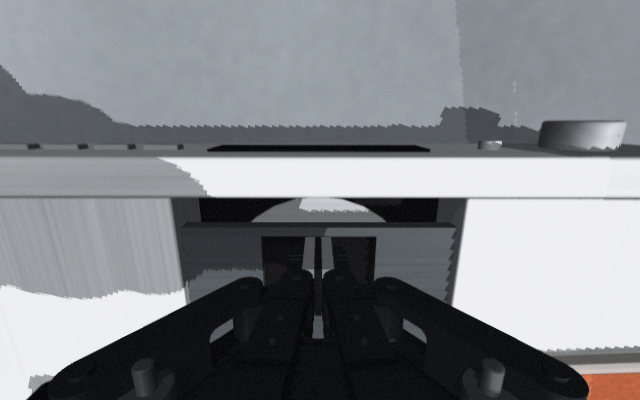

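The cover follows the fingers: its front edge is at about row 226 and the bar's rear edge is at row 197. I'll measure the gap left.

```bash
python3 - <<'E'
from h import *
import cv2
f=cv2.imread('pics/w6.png',0);print(f[190:245,340].tolist(),f[190:245,230].tolist())
st=manip.read_state();c=manip.camera('wrist');T=Tcam(c,st)
yaw=np.radians(22.05);ex=np.array([np.cos(yaw),np.sin(yaw)]);S=np.array([.5022,.0937])
for v,z in((197.5,.09),(226.5,.086),(227.5,.086),(228.5,.086),(237,.086)):print(v,-.08+(onplane(c,T,[[340,v]],z)[0,:2]-S)@ex)
E
```

```text
[238, 238, 238, 239, 238, 230, 202, 142, 108, 164, 197, 200, 201, 195, 195, 195, 199, 196, 195, 197, 181, 144, 112, 106, 104, 109, 108, 109, 106, 108, 106, 112, 56, 30, 32, 32, 36, 54, 87, 90, 93, 92, 92, 91, 94, 88, 62, 30, 24, 22, 19, 19, 23, 23, 19] [239, 238, 238, 238, 236, 229, 199, 132, 45, 11, 9, 11, 14, 16, 11, 14, 11, 7, 13, 7, 13, 10, 14, 8, 11, 15, 10, 17, 9, 15, 12, 17, 26, 30, 31, 30, 32, 34, 49, 49, 49, 50, 46, 51, 48, 47, 49, 53, 54, 53, 52, 54, 52, 50, 52]
197.5 -0.1462083234029291
226.5 -0.1298453988881413
227.5 -0.12930295130704098
228.5 -0.12875941019870957
237 -0.12409473770338902
```

Emit:
move_arm(travel=[[0.3,0,0],[0.6,0,0],[0.8,0,0],[0.9,0,0],[0.95,0,0]], rot=[[0,0,0],[0,0,0],[0,0,0],[0,0,0],[0,0,0]], jaw=[-1,-1,-1,-1,-1])

```text
t: 11.8
tool_pos: [0.4645, 0.079, 0.2559]
orientation: [0.601, -3.084, 0.0]
contact_force: [2.6, 0.8, 0.8]
finger_gap: 0.0
```

Emit:
move_arm(travel=[[0.06,0,0],[0.12,0,0],[0.18,0,0],[0.24,0,0],[0.3,0,0]], rot=[[0,0,0],[0,0,0],[0,0,0],[0,0,0],[0,0,0]], jaw=[-1,-1,-1,-1,-1])

```text
t: 12.42
tool_pos: [0.4621, 0.0781, 0.2561]
orientation: [-0.601, 3.082, 0.0]
contact_force: [5.5, 2.7, -2.7]
finger_gap: -0.0001
```

Emit:
move_arm(travel=[[0.05,0,0],[0.1,0,0],[0.15,0,0],[0.2,0,0],[0.2,0,0]], rot=[[0,0,0],[0,0,0],[0,0,0],[0,0,0],[0,0,0]], jaw=[-1,-1,-1,-1,-1])

```text
t: 13.05
tool_pos: [0.461, 0.0776, 0.2564]
orientation: [-0.601, 3.08, 0.0]
contact_force: [10.8, 4.8, -5.9]
finger_gap: -0.0001
```

Emit:
move_arm(travel=[[0.05,0,0],[0.1,0,0],[0.15,0,0],[0.15,0,0],[0.15,0,0]], rot=[[0,0,0],[0,0,0],[0,0,0],[0,0,0],[0,0,0]], jaw=[-1,-1,-1,-1,-1])

```text
t: 13.68
tool_pos: [0.4602, 0.0773, 0.2569]
orientation: [-0.601, 3.078, 0.001]
contact_force: [11.3, 5.3, 3.4]
finger_gap: 0.0003
```

```bash
python3 w.py w7; python3 - <<'E'
import cv2
f=cv2.imread('pics/w7.png');cv2.imwrite('pics/w7z.png',cv2.resize(f[170:300,230:410],None,fx=4.4,fy=4.4,interpolation=cv2.INTER_CUBIC))
E
```

```text
13.675 [0.46016087 0.07728821 0.25691137] player x -0.12512548428161716 0.000570762458907768 [11.26565701  5.25218677  3.43102208] Fx player 12.413401202138107
```

View pics/w7z.png

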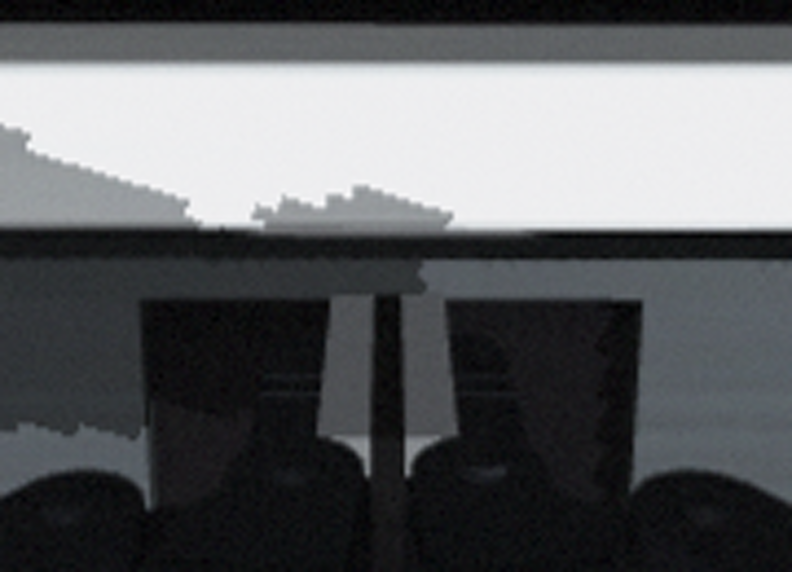

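The fingertips are still in the recess and the cover is a few mm short of home. I'll push on gently, lowering slightly to offset the rise.

Emit:
move_arm(travel=[[0,0,0.04],[0.04,0,0.08],[0.08,0,0.08],[0.12,0,0.08],[0.12,0,0.08]], rot=[[0,0,0],[0,0,0],[0,0,0],[0,0,0],[0,0,0]], jaw=[-1,-1,-1,-1,-1])

```text
t: 14.35
tool_pos: [0.4597, 0.0771, 0.2567]
orientation: [-0.601, 3.076, 0.001]
contact_force: [12.9, 6.5, 10.4]
finger_gap: 0.0001
```

Emit:
move_arm(travel=[[0,0,-0.05],[0,0,-0.1],[0.05,0,-0.1],[0.1,0,-0.1],[0.1,0,-0.1]], rot=[[0,0,0],[0,0,0],[0,0,0],[0,0,0],[0,0,0]], jaw=[-1,-1,-1,-1,-1])

```text
t: 14.98
tool_pos: [0.4583, 0.0765, 0.2573]
orientation: [-0.601, 3.078, 0.001]
contact_force: [10.6, 4.8, 7.1]
finger_gap: -0.0
```

```bash
python3 w.py w8; python3 - <<'E'
import cv2
f=cv2.imread('pics/w8.png');cv2.imwrite('pics/w8z.png',cv2.resize(f[170:300,230:410],None,fx=4.4,fy=4.4,interpolation=cv2.INTER_CUBIC))
E
```

```text
14.975 [0.4582969  0.07651715 0.25726782] player x -0.12714258706355314 0.0005558698619312333 [10.62081593  4.80864829  7.06683093] Fx player 11.649214744376321
```

View pics/w8z.png

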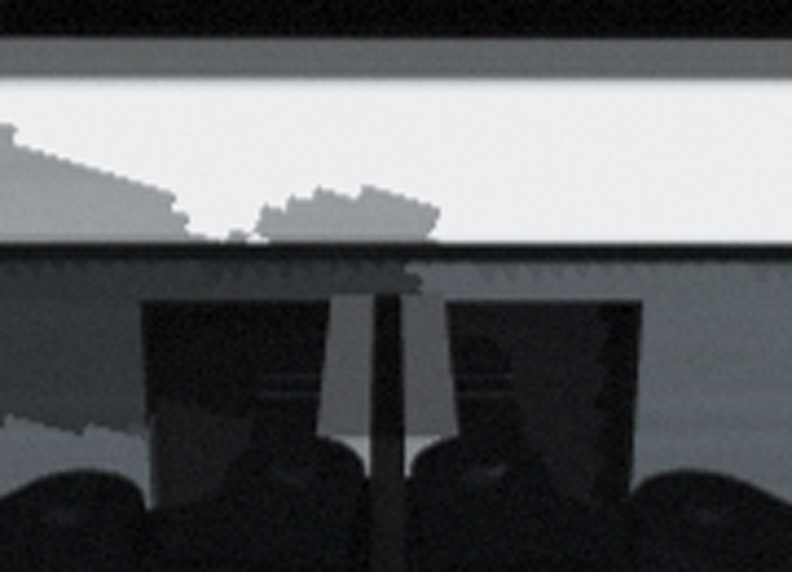

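```bash
cat > gap.py <<'E'
from h import *
import sys
st=manip.read_state();c=manip.camera('wrist');T=Tcam(c,st);g=cv2.cvtColor(c['frame'],cv2.COLOR_RGB2GRAY)
yaw=np.radians(22.05);ex=np.array([np.cos(yaw),np.sin(yaw)]);S=np.array([.5022,.0937])
X=lambda v,z,u:-.08+(onplane(c,T,[[u,v]],z)[0,:2]-S)@ex
for u in(265,280,350,370):
    col=g[205:250,u].astype(float);d=np.diff(col)
    b=205+np.argmin(d[:30])+.5; w=b+6+np.argmin(d[int(b-205+6):])
    print(u,b,w,'bar %.4f wall(+5mm=front) %.4f'%(X(b,.09,u),X(w,.086,u)-.005))
print(g[218:245,350].tolist(),g[218:245,280].tolist())
E
python3 gap.py
```

```text
265 212.5 225.5 bar -0.1525 wall(+5mm=front) -0.1492
280 224.5 237.5 bar -0.1463 wall(+5mm=front) -0.1425
350 225.5 237.5 bar -0.1458 wall(+5mm=front) -0.1426
370 225.5 237.5 bar -0.1458 wall(+5mm=front) -0.1426
[237, 237, 238, 238, 236, 238, 227, 183, 77, 21, 23, 60, 78, 79, 81, 91, 94, 89, 90, 91, 52, 26, 16, 21, 26, 21, 17] [237, 238, 238, 237, 237, 237, 226, 134, 47, 21, 19, 38, 42, 43, 47, 48, 51, 51, 51, 50, 21, 13, 12, 11, 16, 11, 14]
```

Emit:
move_arm(travel=[[0.04,0,-0.05],[0.08,0,-0.05],[0.12,0,-0.05],[0.16,0,-0.05],[0.16,0,-0.05]], rot=[[0,0,0],[0,0,0],[0,0,0],[0,0,0],[0,0,0]], jaw=[-1,-1,-1,-1,-1])

```text
t: 15.7
tool_pos: [0.456, 0.0756, 0.2572]
orientation: [-0.601, 3.08, 0.0]
contact_force: [8.2, 4.0, 1.8]
finger_gap: 0.0001
```

```bash
python3 gap.py
```

```text
265 209.5 229.5 bar -0.1566 wall(+5mm=front) -0.1495
280 229.5 237.5 bar -0.1461 wall(+5mm=front) -0.1450
350 229.5 237.5 bar -0.1461 wall(+5mm=front) -0.1451
370 229.5 237.5 bar -0.1461 wall(+5mm=front) -0.1451
[237, 237, 236, 237, 238, 237, 238, 237, 237, 237, 237, 222, 157, 98, 90, 92, 82, 80, 82, 71, 35, 21, 18, 22, 24, 22, 23] [237, 237, 237, 236, 232, 178, 151, 153, 153, 152, 152, 129, 65, 43, 40, 41, 42, 42, 45, 41, 21, 14, 11, 11, 7, 13, 14]
```

Emit:
move_arm(travel=[[0.04,0,0],[0.08,0,0],[0.08,0,0],[0.08,0,0],[0.08,0,0]], rot=[[0,0,0],[0,0,0],[0,0,0],[0,0,0],[0,0,0]], jaw=[-1,-1,-1,-1,-1])

```text
t: 16.38
tool_pos: [0.4556, 0.0754, 0.2574]
orientation: [-0.601, 3.079, 0.001]
contact_force: [10.6, 5.3, 1.8]
finger_gap: 0.0001
```

```bash
python3 gap.py
```

```text
265 209.5 230.5 bar -0.1567 wall(+5mm=front) -0.1491
280 222.5 230.5 bar -0.1500 wall(+5mm=front) -0.1491
350 230.5 237.5 bar -0.1457 wall(+5mm=front) -0.1452
370 230.5 237.5 bar -0.1458 wall(+5mm=front) -0.1452
[236, 237, 238, 237, 237, 237, 237, 238, 237, 237, 237, 228, 182, 113, 89, 89, 84, 83, 82, 81, 52, 27, 23, 22, 24, 18, 26] [237, 238, 238, 237, 236, 182, 155, 156, 152, 154, 153, 137, 106, 53, 41, 42, 42, 43, 42, 40, 22, 11, 10, 13, 10, 16, 16]
```

The force fell through the catch and then rose again with almost no motion, which looks like the hard stop. I'll ease off, lift clear and check that the cover stays home.

Emit:
move_arm(travel=[[-0.2,0,0],[-0.4,0,0],[-0.7,0,0],[-0.9,0,0],[-0.9,0,0]], rot=[[0,0,0],[0,0,0],[0,0,0],[0,0,0],[0,0,0]], jaw=[-1,-1,-1,-1,-1])

```text
t: 17.05
tool_pos: [0.4625, 0.0782, 0.2565]
orientation: [0.601, -3.083, 0.0]
contact_force: [1.0, -0.4, -0.4]
finger_gap: -0.0001
```

```bash
python3 w.py w9; python3 - <<'E'
import cv2
f=cv2.imread('pics/w9.png');cv2.imwrite('pics/w9z.png',cv2.resize(f[170:300,230:410],None,fx=4.4,fy=4.4,interpolation=cv2.INTER_CUBIC))
E
```

```text
17.05 [0.46251418 0.07817545 0.25647249] player x -0.12261122097100764 0.0005096395744802491 [ 1.000155   -0.35838171 -0.4474846 ] Fx player 0.7924581846572997
```

View pics/w9z.png

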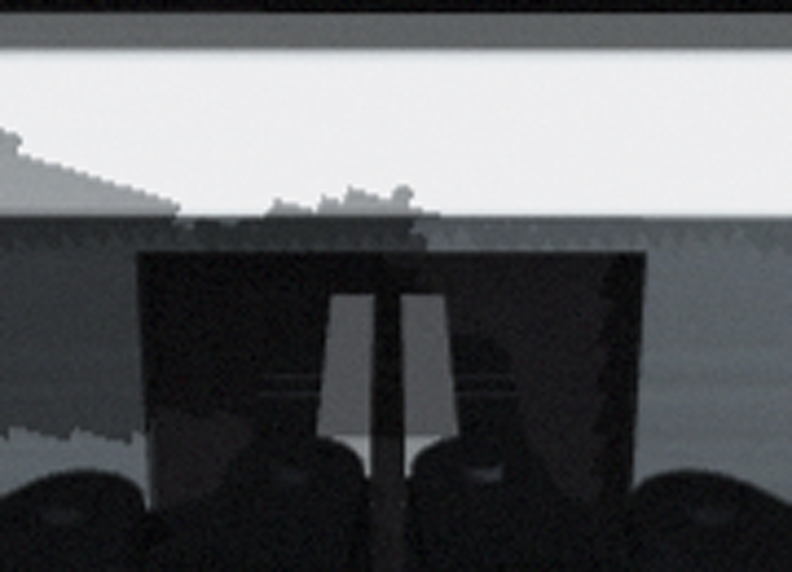

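The fingers have backed off the recess wall. The cover hasn't followed them: it sits tight against the bar with no dark gap. Lifting clear.

Emit:
move_arm(travel=[[0,0,-1],[0,0,-4],[0,0,-8],[0,0,-12],[0,0,-15]], rot=[[0,0,0],[0,0,0],[0,0,0],[0,0,0],[0,0,0]], jaw=[-1,-1,-1,-1,-1])

```text
t: 17.73
tool_pos: [0.4624, 0.0779, 0.409]
orientation: [-0.6, 3.082, 0.001]
contact_force: [0.4, -0.3, -0.2]
finger_gap: 0.0003
```

Emit:
move_arm(travel=[[0,0,-0.5],[0,0,-1],[0,0,-1],[0,0,-1],[0,0,-1]], rot=[[0,0,0],[0,0,0],[0,0,0],[0,0,0],[0,0,0]], jaw=[-1,-1,-1,-1,-1])

```text
t: 18.35
tool_pos: [0.4625, 0.0782, 0.4161]
orientation: [0.601, -3.083, 0.001]
contact_force: [1.1, -0.2, 0.0]
finger_gap: 0.0001
```

```bash
python3 w.py w10; python3 - <<'E'
from h import *
st=manip.read_state();c=manip.camera('wrist');T=Tcam(c,st);g=cv2.cvtColor(c['frame'],cv2.COLOR_RGB2GRAY)
yaw=np.radians(22.05);ex=np.array([np.cos(yaw),np.sin(yaw)]);S=np.array([.5022,.0937])
for u in (295,345):
    print(g[150:260,u].tolist()); 
for v in (170,180,190,200,210,220,230,240):print(v,[-.08+(onplane(c,T,[[320,v]],z)[0,:2]-S)@ex for z in (.09,.086)])
save('w10z',cv2.resize(c['frame'][130:280,220:420],None,fx=4,fy=4,interpolation=cv2.INTER_CUBIC))
E
```

```text
18.35 [0.46247891 0.07817984 0.41612108] player x -0.12264225937882609 0.0005269562664937332 [ 1.08840328 -0.15908859  0.01932345] Fx player 0.9490694259541278
[218, 219, 223, 218, 219, 219, 219, 221, 219, 220, 219, 220, 219, 220, 219, 220, 205, 119, 70, 69, 75, 68, 34, 20, 19, 21, 16, 18, 17, 14, 23, 16, 19, 20, 20, 15, 22, 19, 18, 14, 23, 17, 19, 18, 19, 21, 21, 20, 18, 17, 15, 22, 21, 19, 17, 17, 15, 23, 55, 71, 79, 75, 78, 75, 75, 75, 76, 72, 77, 71, 75, 76, 79, 76, 77, 75, 75, 78, 75, 78, 77, 77, 79, 80, 77, 78, 74, 79, 79, 77, 80, 80, 75, 78, 74, 77, 40, 8, 14, 15, 9, 9, 8, 11, 14, 22, 20, 11, 15, 24]
[217, 219, 218, 221, 220, 218, 221, 220, 219, 219, 219, 219, 218, 220, 220, 219, 204, 126, 76, 66, 73, 71, 32, 6, 9, 9, 7, 8, 8, 9, 13, 6, 12, 8, 9, 10, 12, 12, 12, 9, 12, 4, 18, 8, 7, 11, 11, 17, 11, 12, 9, 10, 9, 11, 13, 12, 15, 17, 44, 73, 74, 75, 77, 77, 80, 77, 79, 75, 76, 80, 77, 78, 76, 80, 81, 79, 79, 78, 80, 80, 78, 81, 79, 79, 79, 81, 76, 78, 80, 77, 82, 77, 77, 74, 75, 78, 78, 76, 78, 78, 50, 38, 19, 10, 15, 21, 13, 11, 6, 23]
170 [np.float64(-0.14210715828725587), np.float64(-0.1414113254657789)]
180 [np.float64(-0.13164575009754717), np.float64(-0.13080752126835923)]
190 [np.float64(-0.12097833835285697), np.float64(-0.11999490948773625)]
200 [np.float64(-0.11009947259116318), np.float64(-0.10896796547263751)]
210 [np.float64(-0.099003511681495), np.float64(-0.09772097130754125)]
220 [np.float64(-0.08768461513003055), np.float64(-0.08624800700043683)]
230 [np.float64(-0.07613673390225804), np.float64(-0.07454294118006113)]
240 [np.float64(-0.06435360072996847), np.float64(-0.06259942127095422)]
```

View pics/w10.png

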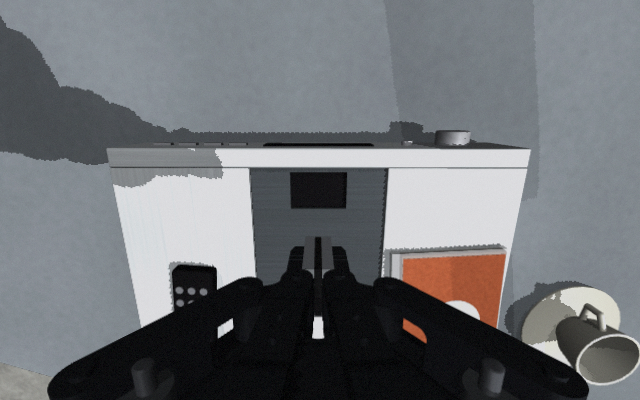

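```bash
python3 - <<'E'
from h import *
import pickle
D=pickle.load(open('d0.pkl','rb'));a=D['top'][0]['frame'];s0=D['side'][0]['frame']
c=manip.camera('top');save('top1',c['frame']);s=manip.camera('side')['frame']
def cen(f,kind,box):
    x0,x1,y0,y1=box;r=f[y0:y1,x0:x1].astype(int)
    m=(r[...,0]-r[...,2]>60) if kind=='o' else (r.sum(2)<150)
    y,x=np.nonzero(m);return x.mean().round(2)+x0,y.mean().round(2)+y0,m.sum()
for nm,k,b in(('case','o',(205,270,165,235)),('remote','k',(298,335,130,190)),('camera','k',(445,495,205,245))):
    print(nm,cen(a,k,b),cen(c['frame'],k,b))
print('side case',cen(s0,'o',(285,340,150,180)),cen(s,'o',(285,340,150,180)))
print('side remote',cen(s0,'k',(325,380,180,210)),cen(s,'k',(325,380,180,210)))
save('side1',s)
E
```

```text
case (np.float64(238.29), np.float64(200.46), np.int64(951)) (np.float64(237.59), np.float64(200.17000000000002), np.int64(896))
remote (np.float64(314.8), np.float64(159.22), np.int64(404)) (np.float64(314.69), np.float64(159.45), np.int64(405))
camera (np.float64(468.06), np.float64(227.57), np.int64(628)) (np.float64(468.02), np.float64(227.6), np.int64(627))
side case (np.float64(309.12), np.float64(162.12), np.int64(295)) (np.float64(309.03), np.float64(162.16), np.int64(294))
side remote (np.float64(351.52), np.float64(196.23), np.int64(315)) (np.float64(351.83), np.float64(196.32999999999998), np.int64(304))
```

View pics/top1.png

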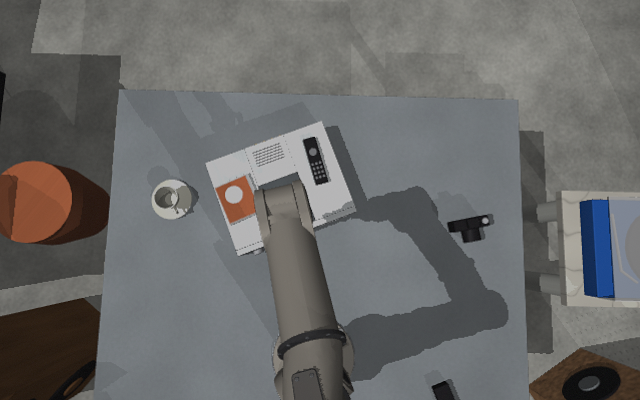

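The case, remote, cup and camera are where they were; the small shift in the case's centroid is the arm covering part of it. The arm is clear of everything, so I'm handing in.

```bash
python3 -c "
from workcell import manip
print(manip.finish_job())"
```

```text
the job is handed in; nothing more can be done
None
```

The disc is seated, the cover is shut and held by its catch, and I handed the job in at about 18.5 s with the arm lifted clear.

- **Disc:** I pressed it with two fingertips either side of the spindle. The wrist force peaked at about 17 N, above the 8 N the disc needs, because the last step ran into the hard stop. Depth then showed the disc 24.2 mm below the bar (24 mm means seated) and the spindle 8.0 mm above it.
- **Cover:** I drew it shut with closed fingertips in the recess. Drag was about 2 N, rising to about 14 N at the catch, then falling. A final nudge to about 12 N barely moved it.
    - While I eased it through the catch, the fingertips also pressed down on the recess floor with up to about 10 N. I raised them when I saw it.
    - After I backed off and lifted away, the cover stayed against the bar.
- **Checks that disagreed:** the gap left at the end read 0.3 mm from the recess's rear wall but 0.7–1.0 mm from its front wall. Both are within the 1.5 mm from which the catch draws the cover home.
- **Other things:** the case, remote and camera read the same before and after, within a pixel. I checked the cup only by eye, and it looked unmoved.

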